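# Add a bottle to the rack and close the bookend

### The arm

A 7-joint arm with a two-finger parallel gripper is mounted at the origin on a cart in front of the work surface, level with it; the furniture and walls round the work are solid. World frame = base frame: x ahead of the robot, y to its left, z up, the work surface at z = 0. Lengths are in m, angles in rad, forces in N, time in s.
With the tool pointing down it reaches from about 0.4 to 0.85 m from the base axis. Payload 10.4 kg.
Tool frame: the origin (TCP) lies between the finger pads; the fingertips stand manip.tip_extent ahead of it and the grasp point (between the pads) lies 6 mm ahead of it (manip.tip_extent is the distance from the TCP to the fingertips, in m); z points along the fingers, y is the line along which they close (so a half turn about z gives the same grasp; the last joint's range is limited). The gripper opens to 85 mm and grips with 20 to 120 N. Pads are 22 mm wide; open, the fingers measure 114 mm over their backs; the gripper's body (76 mm by 85 mm) begins 54 mm behind the grasp point. The pads swing forward as they close: fully open they stand 13 mm farther back than shut.
Start: joints at [1.211, 0.332, -0.065, 1.46, 0.022, 1.35, -0.088], TCP at [0.207, -0.59, 0.256] pointing down, gripper open.
Joint ranges: [-2.6, 2.6], [-0.5, 2.12], [-1.47, 1.34], [0.16, 2.42], [-1.27, 4.41], [0.06, 2.06], [-2.6, 2.6]. Speed limits (rad/s): [2.22, 2.22, 2.79, 2.79, 3.14, 3.14, 3.14].

### API

Orientations are given as a unit quaternion [x, y, z, w].
In Python, from workcell import get_obs, optics, workorder, manip gives the robot as it stands.
- The arm moves only by the tool jog_arm, never from a script. Its argument "increments" is a list of rows, each a list of 7 numbers: the shift along the tool's x, y, z in m, then the turn, a rotation vector about the tool's x, y, z in rad, then the opening, from -1 (shut) to 1 (fully open). A call has 1 to 5 rows; each row is the pose to reach, as a shift and turn from the pose commanded when the call began, along the tool's axes at that moment; what a row does not reach only later rows make up. A row lasts 1/12 s, in which the tool goes at most 41.7 mm and 7.16 degrees, less where a joint would pass 70% of its speed; a pose out of reach is approached as far as the arm can. A call with a gripper value outside its range is refused whole. The fingers move at their own pace and stop on an object; "grip_force" is the grip in N (left out, the last holds). Time passes only in rows, so rows that repeat a pose let the fingers close. It gives the time, the measured TCP pose, the force, the opening and the grip force at its end, in the units of the state.
- get_obs(): the state, without advancing time (a new reading comes with each control period).
- optics.camera(name): name is "scene" or "top" or "wrist"; returns a dict with "color" (384x512x3 uint8, red, green, blue), "depth" (384x512 float32, m along the optical axis (not along the pixel's ray), 0 where there is no reading), "K" (3x3 intrinsics, pixels), "R" (3x3) and "t" (3): a world point X has camera coordinates R X + t. Camera axes: x right, y down, z forward; pixel columns grow to the right and rows downward; lengths in m; the calibration is good to about 2 mm. A picture is of the moment at which its call begins.
- workorder.hand_in(): hands the job in; it is judged then, once.
The state is a dict: "clock": time; "joint_pos": joint angles; "joint_velocities": joint speeds; "tau": joint torques, N m; "position": TCP position; "ee_rot": TCP orientation; "ft_force": force on the tool from outside, world axes, zero at the start; "torque": the same for the moment, N m; "grip_width": opening from 0.0 (shut) to 1.0 (fully open); "grasp_force": force on a finger pad.
Only numpy, scipy, OpenCV 4.12 (cv2) and the standard library are available. Lean on these libraries where they do the work, as an engineer would, in place of code of your own. Each camera call takes 0.05 s, during which the arm holds its last target. There are 200 camera calls.

### The job

Draw the bottle rack's sliding bookend all the way back to its stop, then take the tall cologne bottle from the counter and stand it upright in the rack's channel between the bookend and the two shorter colognes, broad side to the front like them. Then slide the bookend up until the three bottles stand snug together against the rack's tall fixed end, and let go. Knock nothing over and leave the gel jar and the neck brush on the counter where they are.

Things in the scene. Friction and masses are not known exactly. Their poses are not given: they have to be found in the camera images.
- rack: Bottle rack, fixed: wooden board 64 x 258 mm, 6 mm thick (channel floor z = 6 mm), a low aluminium rail along each long side, 43 mm apart inside, tops 20 mm above the counter. Origin: centre of its underside; y runs along the channel. At the +y end a fixed wooden end plate, 8 mm thick, 55 mm wide, top 76 mm above the counter; a low stop bar at the -y end.
- rack_end_face (a point): Middle of the fixed end plate's inner face, at the channel's floor; in the rack's frame (0, 121, 6) mm. The row of bottles is to stand against this face. Axes as the rack's.
- bookend (a joint): Slide of the bookend along the channel, m: 0 = fully back at its stop, 160 mm from its face to the fixed end plate; grows as the bookend moves to the rack's +y, so the room left is 160 mm minus this. Held by about 2 N of friction. Three bottles side by side take 132 mm, so snug is about 0.028.
- bookend_face (a point): Point on the bookend's pressing face (a wooden plate 40 mm wide, 8 mm thick, 71 mm high over the channel's floor), at the channel's floor, midway across; the face looks to the rack's +y.
- bookend_grip (a point): Top centre of the bookend's upright wooden grip post, 62 mm behind (to -y of) its face: 24 mm wide (rack's x), 16 mm thick (rack's y), top 92 mm above the counter, sides free down to 20 mm above the counter. Take it from above, fingers closing along the rack's x. The bookend's foot is 83 mm long, its top 18 mm above the counter.
- tall_bottle: The bottle to be put in the rack: flat-sided cologne bottle, the tallest of the three of that shape, 33 mm (its x) by 45 mm (its y) and 124 mm high with its cap; the straight body reaches up to 105 mm, the cap is 20 mm across. It stands on the counter, about 0.19 kg. Origin: centre of its underside; broad sides (label) look to its -x and +x.
- short_bottle: The shortest cologne bottle of the same shape, 33 x 45 x 85 mm, already in the rack, nearest the fixed end plate. Origin: centre of its underside, axes as the tall one's.
- middle_bottle: The middle cologne bottle of the same shape, 33 x 45 x 104 mm, already in the rack beside the short one. Origin: centre of its underside, axes as the tall one's.
- gel_jar: Wide round gel jar with a ribbed lid, 88 mm across, 87 mm high, loose on the counter; stays there. Origin: centre of its underside.
- neck_brush: Neck duster brush standing on its turned foot, bristles up, 80 mm across, 170 mm high, loose on the counter; stays there. Origin: centre of its underside.
Mind the look-alikes: they are no part of the job. Leave any yellow look-alike of the tall_bottle alone.

How it is judged:
On the way, in this order (a step that is already met when the one before it is completed fails the run):
1. the bookend is drawn fully back, to within 5 mm of its stop (value of joint bookend below 0.005 m), for 0.1 s.
2. the tall bottle stands upright on the channel's floor between the bookend and the two others, released (y of tall_bottle in the frame of rack between -0.03 and 0.03 m and x of tall_bottle in the frame of rack between -0.01 and 0.01 m and z of tall_bottle in the frame of rack below 0.01 m and angle between tall_bottle's own z axis and vertical below 0.1 rad and contact force between the fingers and tall_bottle below 0.1 N), for 0.2 s.
At the end, for the whole second after the job is handed in: The three colognes stand upright (0.1 rad) and at rest on the channel floor in the order short, middle, tall from the fixed end plate, the tall one square to the channel (0.15 rad), and the bookend is closed on them with at most about 4.5 mm of play in the row (joint 0.0235 to 0.033) (y of short_bottle in the frame of rack between 0.09 and 0.104 m and x of short_bottle in the frame of rack between -0.01 and 0.01 m and z of each of short_bottle, middle_bottle, tall_bottle in the frame of rack below 0.01 m and angle between each of short_bottle, middle_bottle, tall_bottle's own z axis and vertical below 0.1 rad and y of middle_bottle in the frame of rack between 0.045 and 0.06 m and x of middle_bottle in the frame of rack between -0.01 and 0.01 m and y of tall_bottle in the frame of rack between 0.001 and 0.016 m and x of tall_bottle in the frame of rack between -0.01 and 0.01 m and value of joint bookend between 0.0235 and 0.033 m and angle between the x axis of tall_bottle and the x axis of rack, either way round below 0.15 rad and linear speed of each of short_bottle, middle_bottle, tall_bottle below 0.02 m/s); the robot touches nothing.
It fails at once if a bottle, the gel jar or the neck brush is knocked over (angle between any of short_bottle, middle_bottle, tall_bottle, gel_jar, neck_brush's own z axis and vertical above 0.6 rad).
It fails at once if the gel jar or the neck brush is moved more than 30 mm (distance of any of gel_jar, neck_brush from where it was at the start of the episode above 0.03 m).
It also fails if it takes over 64 s, if anything falls off the work surface, if the arm or the gripper's body presses on something with over 40 N, if the wrist force passes 120 N, or if a joint passes its speed limit or range.

## Working session

There is one attempt and no reset: what is moved stays moved. The work goes in short steps, Python scripts to look and compute and a tool call to move; the robot and the scene stay as the last step left them, time stands still between calls to the robot, and variables do not carry over. Pictures are saved under pics/ and viewed, at most 10 in all, crops included, and the job is handed in when it is done.

Besides the shell and the picture viewer there is one more tool, called after "Emit:" as name(argument=value, ...), one argument or row to a line, values as JSON. jog_arm: Moves the arm, as the interface text tells. Its arguments: {"type":"object","properties":{"increments":{"type":"array"},"grip_force":{"type":"number"}},"required":["increments"]}

```bash
ls && mkdir -p pics && python3 - <<'E'
from workcell import get_obs, optics, workorder, manip
import cv2,numpy as np
print(get_obs()); print(manip.tip_extent, [a for a in dir(manip) if a[0]!='_'])
for n in ("scene","top"):
    c=optics.camera(n); np.savez(f"pics/{n}0.npz",**c)
    cv2.imwrite(f"pics/{n}0.png",c["color"][:,:,::-1]); print(n,c["K"],c["R"],c["t"])
E
```

```text
pics
{'clock': 0.0, 'joint_pos': array([ 1.21138926,  0.33285875, -0.06471291,  1.46091925,  0.02157193,
        1.3499155 , -0.08849347]), 'joint_velocities': array([-0.00017217, -0.00012506, -0.00306675, -0.00011639,  0.00081932,
        0.0009842 , -0.00126567]), 'tau': array([-4.72355605e-04, -6.25442362e+01,  4.88822884e-02, -3.91600370e+01,
        1.62223406e-02,  9.89093125e-03, -7.57779981e-05]), 'position': array([ 0.20644758, -0.589562  ,  0.25553467]), 'ee_rot': array([ 9.85850587e-01,  1.67624954e-01, -1.34632769e-04, -6.90372673e-04]), 'ft_force': array([-0.07656721,  0.07233638,  0.0626865 ]), 'torque': array([-0.03558656,  0.05880836,  0.00962516]), 'grasp_force': 0.0, 'grip_width': 1.0012654045556852}
0.025 ['MotionError', 'tip_extent']
scene [[391.3114318    0.         258.11036068]
 [  0.         391.3114318  192.56907044]
 [  0.           0.           1.        ]] [[-0.59098125  0.80655306  0.01460551]
 [ 0.68946464  0.51442144 -0.50991087]
 [-0.41878355 -0.29127778 -0.86010324]] [ 0.27533047 -0.32566985  1.24144872]
top [[488.63548301   0.         266.20585578]
 [  0.         488.63548301 190.02606638]
 [  0.           0.           1.        ]] [[ 0.01160919 -0.99990976  0.00676071]
 [-0.98338769 -0.01264168 -0.1810769 ]
 [ 0.18114602 -0.00454624 -0.9834457 ]] [0.01601819 0.51533263 0.99809597]
```

View pics/top0.png

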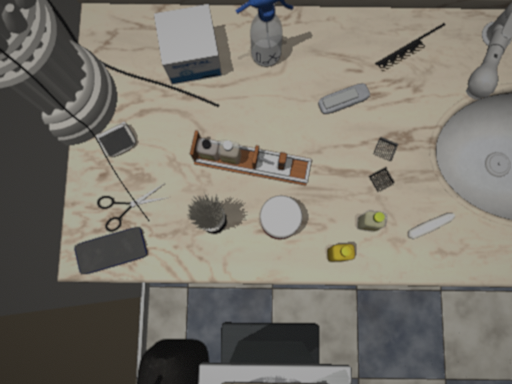

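View pics/scene0.png

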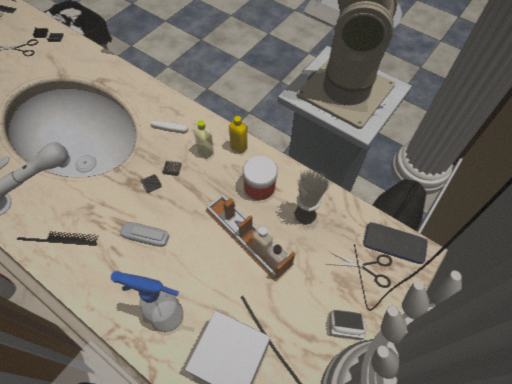

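Top view: the rack runs from its tall end at (197,146) to its stop at (309,170). The bottle candidates on the counter are the pale green one at top (375,220) / scene (203,137) and the yellow one at top (342,252) / scene (238,135). The task says to leave the yellow look-alike, so I choose the green one and will check it in a crop. The jar is at (281,217) and the brush at (213,213).

```bash
cat > h.py <<'E'
import numpy as np, cv2
def load(n): return dict(np.load(f"pics/{n}.npz"))
def cloud(c):
    h,w=c["depth"].shape; u,v=np.meshgrid(np.arange(w),np.arange(h)); d=c["depth"]
    P=np.stack([(u-c["K"][0,2])/c["K"][0,0]*d,(v-c["K"][1,2])/c["K"][1,1]*d,d],-1)
    P=(P-c["t"])@c["R"]; P[d==0]=np.nan
    return P
def ray(c,uv,z):
    uv=np.atleast_2d(uv).astype(float)
    d=np.c_[(uv-c["K"][:2,2])/c["K"][[0,1],[0,1]],np.ones(len(uv))]@c["R"]
    o=-c["R"].T@c["t"]; return o+d*((z-o[2])/d[:,2])[:,None]
def proj(c,X):
    q=np.atleast_2d(X)@c["R"].T+c["t"]; return q[:,:2]/q[:,2:]*c["K"][[0,1],[0,1]]+c["K"][:2,2]
E
python3 - <<'E'
from h import *
t,s=load("top0"),load("scene0")
a=cv2.resize(t["color"][120:270,180:400],None,fx=3.5,fy=3.5,interpolation=cv2.INTER_CUBIC)[:,:,::-1]
cv2.imwrite("pics/cropt.png",a)
b=cv2.resize(s["color"][110:280,170:340],None,fx=3.5,fy=3.5,interpolation=cv2.INTER_CUBIC)[:,:,::-1]
cv2.imwrite("pics/crops.png",b)
for n,c in(("t",t),("s",s)):
    P=cloud(c)
    for nm,uv in (dict(green=(375,220),yel=(342,252),jar=(281,217),brush=(213,213),table=(260,110),table2=(330,200),post=(283,158),plate=(256,156),mid=(229,148)) if n=="t" else dict(green=(203,137),yel=(238,135),jar=(258,165),table=(150,200),board=(224,215))).items():
        print(n,nm,P[uv[1],uv[0]].round(3),c["color"][uv[1],uv[0]])
E
```

```text
t green [ 0.445 -0.193  0.118] [93 97 41]
t yel [ 0.381 -0.125  0.126] [162 159  61]
t jar [ 0.453 -0.008  0.083] [172 172 173]
t brush [0.455 0.127 0.117] [75 72 66]
t table [ 0.712  0.039 -0.001] [172 166 148]
t table2 [ 0.503 -0.12   0.001] [166 155 138]
t post [ 0.575 -0.011  0.092] [129  85  55]
t plate [0.583 0.045 0.074] [110  73  48]
t mid [0.59  0.1   0.108] [160 159 159]
s green [ 0.466 -0.18   0.093] [172 166 123]
s yel [ 0.396 -0.119  0.078] [98 84 28]
s jar [ 0.447 -0.015  0.087] [191 187 189]
s table [ 0.658 -0.211  0.   ] [185 171 150]
s board [ 0.583 -0.021  0.018] [107 100 101]
```

View pics/cropt.png

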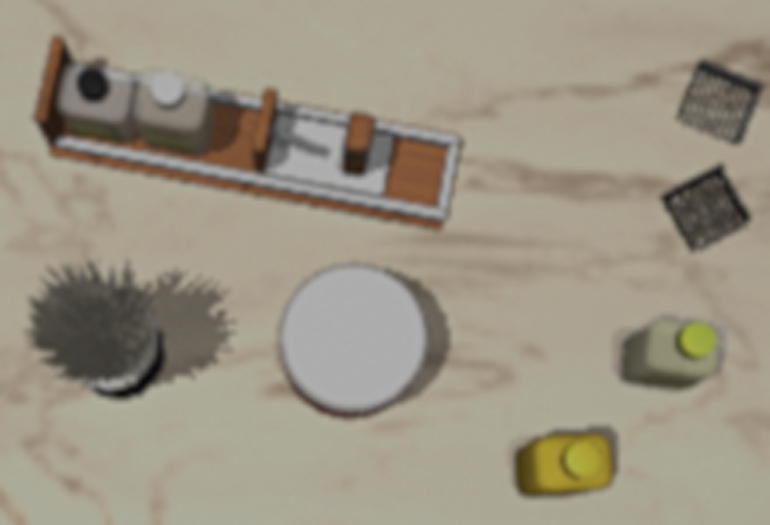

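View pics/crops.png

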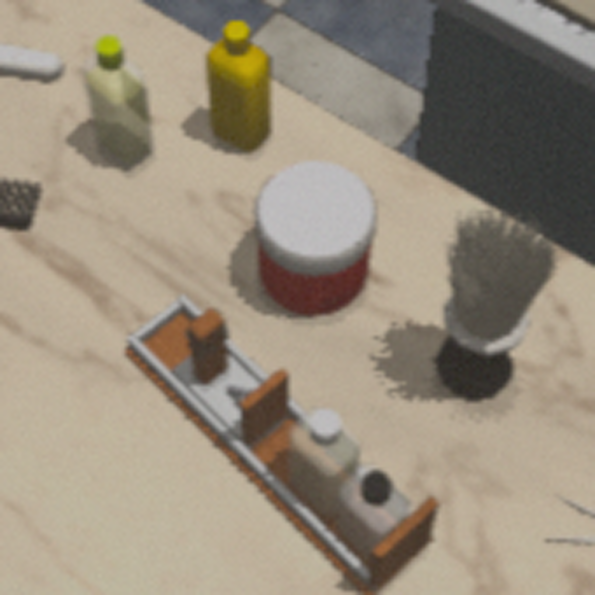

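The crops show the pale green bottle with its lime cap at crop (670,350). It is made of the same clear greenish glass as the two racked bottles, and the other candidate is yellow, so green is the target. The bookend plate (crop 265,130) is well forward, and the post is at (358,143). Next I measure.

```bash
cat >> h.py <<'E'
def fuse(cs,lo,hi,col=False):
    P=np.concatenate([cloud(c).reshape(-1,3) for c in cs])
    m=np.all((P>lo)&(P<hi),1); return P[m]
def rect(P):
    (c,s,a)=cv2.minAreaRect(P[:,:2].astype(np.float32)*1000); b=cv2.boxPoints((c,s,a))
    e=[b[1]-b[0],b[2]-b[1]]; L=max(e,key=np.linalg.norm); 
    return np.round(c,1),np.round(s,1),round(float(np.degrees(np.arctan2(L[1],L[0])))%180,1)
E
python3 - <<'E'
from h import *
t,s=load("top0"),load("scene0")
for n,cs in(("t",[t]),("s",[s]),("ts",[t,s])):
    print(n)
    print(" rail",rect(fuse(cs,[.53,-.09,.010],[.66,.2,.024])))
    print(" bkpost",rect(fuse(cs,[.54,-.03,.086],[.62,.01,.098])))
    print(" bkplate",rect(fuse(cs,[.54,.03,.07],[.63,.06,.085])))
    print(" endplate",rect(fuse(cs,[.55,.15,.07],[.66,.20,.082])))
    for z0,z1 in((.02,.08),(.08,.1),(.097,.11),(.115,.13)):
        g=fuse(cs,[.41,-.24,z0],[.50,-.155,z1]); 
        if len(g)>5: print(" bottle",z0,z1,len(g),rect(g),g[:,2].max().round(3))
    print(" jar",rect(fuse(cs,[.39,-.07,.08],[.52,.06,.095])))
    for nm,lo,hi in(("mid",[.55,.075,.098],[.64,.125,.11]),("short",[.56,.12,.075],[.64,.16,.09])):
        g=fuse(cs,lo,hi); 
        if len(g)>5: print(nm,rect(g))
E
```

```text
t
 rail (array([587.6,  52.9]), array([255.,  57.]), 79.6)
 bkpost (array([576.2, -11. ]), array([15.6, 24.1]), 166.9)
 bkplate (array([586.3,  46.2]), array([ 8.1, 40. ]), 169.6)
 endplate (array([609.1, 166. ]), array([33.2, 53. ]), 175.8)
 bottle 0.02 0.08 139 (array([ 441.7, -190.4]), array([47. , 21.4]), 44.5) 0.08
 bottle 0.08 0.1 196 (array([ 450., -200.]), array([45.4, 32.4]), 83.2) 0.1
 bottle 0.097 0.11 159 (array([ 450.2, -199.4]), array([40.6, 30.6]), 89.0) 0.11
 bottle 0.115 0.13 86 (array([ 449.6, -199.5]), array([18.3, 19.4]), 116.6) 0.128
 jar (array([454.4,  -8.2]), array([86.1, 86.5]), 112.0)
mid (array([594.9, 102.7]), array([18.4, 18.4]), 14.0)
short (array([601.7, 139.2]), array([45.7, 27.2]), 75.8)
s
 rail (array([588.1,  57.8]), array([258.7,  56.9]), 79.4)
 bkpost (array([576.3,  -6.8]), array([16.5, 22.4]), 170.3)
 bkplate (array([586.4,  50.5]), array([ 8.7, 38.8]), 167.9)
 endplate (array([608.7, 168.5]), array([33.2, 54.5]), 169.9)
 bottle 0.02 0.08 222 (array([ 461. , -189.7]), array([24.1, 48.4]), 117.2) 0.08
 bottle 0.08 0.1 134 (array([ 451.5, -193.7])
[... 397 characters left out ...]
array([261.8,  57.4]), 79.6)
 bkpost (array([576.6,  -8.6]), array([20.1, 24.5]), 169.3)
 bkplate (array([586.7,  48.4]), array([12.5, 40.1]), 169.6)
 endplate (array([608.4, 166.4]), array([37.4, 54.5]), 169.9)
 bottle 0.02 0.08 361 (array([ 450.9, -194.5]), array([44.5, 34.2]), 82.1) 0.08
 bottle 0.08 0.1 330 (array([ 450.5, -197.4]), array([50.7, 32.9]), 83.3) 0.1
 bottle 0.097 0.11 245 (array([ 450.4, -197.5]), array([30.8, 44.6]), 90.2) 0.11
 bottle 0.115 0.13 137 (array([ 450.2, -198.2]), array([22.8, 19.7]), 82.1) 0.129
 jar (array([454.7,  -6.3]), array([89.4, 87.4]), 79.2)
mid (array([596.3, 104.1]), array([21.5, 20.9]), 49.4)
short (array([600.6, 140. ]), array([42.8, 30.9]), 83.8)
```

Measurements, averaging both views:
- **Rack:** +y points at 79.6° and the centre is about (0.588, 0.055).
- **Bookend:** post at (0.576, -0.009), face at rack y of about -3 mm, so the joint is about 0.036.
- **Green bottle:** at (0.450, -0.197), with its long axis at about 83°.

I start toward the post.

```bash
cat >> h.py <<'E'
from scipy.spatial.transform import Rotation as Ro
RY=np.radians(79.6)
def need(p,yaw=RY):
    "tool-frame shift and turn from measured pose to tool-down at p, tool x at yaw"
    from workcell import get_obs
    o=get_obs(); R=Ro.from_quat(o["ee_rot"])
    T=Ro.from_matrix(np.array([[np.cos(yaw),np.sin(yaw),0],[np.sin(yaw),-np.cos(yaw),0],[0,0,-1]]))
    print("t",round(o["clock"],2),"pos",o["position"].round(4),"shift",R.inv().apply(np.array(p)-o["position"]).round(4),"turn",(R.inv()*T).as_rotvec().round(4),"grip",round(o["grip_width"],3),"F",o["ft_force"].round(1),"gf",round(o["grasp_force"],1))
E
python3 -c "
from h import *
need([.5763,-.009,.2])"
```

```text
t 0.1 pos [ 0.2064 -0.5896  0.2556] shift [ 0.541  -0.4257  0.0561] turn [-1.1000e-03 -6.0000e-04 -1.0525e+00] grip 1.0 F [ 0.1 -0.1 -0.1] gf 0.0
```

Emit:
jog_arm(
  increments=[
    [0.032,-0.025,0,0,0,-0.105,1],
    [0.064,-0.05,0,0,0,-0.21,1],
    [0.096,-0.075,0,0,0,-0.315,1],
    [0.128,-0.1,0,0,0,-0.42,1],
    [0.16,-0.125,0,0,0,-0.525,1],
  ],
)

```text
clock: 0.52
position: [0.3168, -0.4171, 0.256]
ee_rot: [0.908, 0.42, -0.0, -0.0]
ft_force: [1.2, -0.7, -0.3]
grip_width: 1.003
grasp_force: 0.0
```

```bash
python3 -c "
from h import *
need([.5763,-.009,.2])"
```

```text
t 0.52 pos [ 0.3168 -0.4171  0.256 ] shift [ 0.4791 -0.0663  0.0559] turn [-4.000e-04  1.000e-04 -5.224e-01] grip 1.003 F [ 1.2 -0.7 -0.3] gf 0.0
```

Emit:
jog_arm(
  increments=[
    [0.04,-0.0055,0,0,0,-0.105,1],
    [0.08,-0.011,0,0,0,-0.21,1],
    [0.12,-0.0165,0,0,0,-0.315,1],
    [0.16,-0.022,0,0,0,-0.42,1],
    [0.2,-0.0275,0,0,0,-0.525,1],
  ],
)

```text
clock: 0.93
position: [0.4261, -0.2475, 0.2562]
ee_rot: [0.767, 0.641, -0.0, 0.0]
ft_force: [1.2, -0.6, -0.0]
grip_width: 1.0
grasp_force: 0.0
```

Emit:
jog_arm(
  increments=[
    [0.037,0.015,0,0,0,0,1],
    [0.074,0.03,0,0,0,0,1],
    [0.111,0.045,0,0,0,0,1],
    [0.148,0.06,0.01,0,0,0,1],
    [0.185,0.075,0.03,0,0,0,1],
  ],
)

```text
clock: 1.35
position: [0.5335, -0.0813, 0.2291]
ee_rot: [0.769, 0.639, 0.001, 0.001]
ft_force: [0.8, -0.4, 0.2]
grip_width: 0.998
grasp_force: 0.0
```

```bash
python3 -c "
from h import *
need([.5763,-.009,.2])"
```

```text
t 1.35 pos [ 0.5335 -0.0813  0.2291] shift [0.0789 0.0287 0.0292] turn [ 0.0038  0.0001 -0.0023] grip 0.998 F [ 0.8 -0.4  0.2] gf 0.0
```

Emit:
jog_arm(
  increments=[
    [0.025,0.01,0.01,0,0,0,1],
    [0.05,0.02,0.02,0,0,0,1],
    [0.076,0.028,0.029,0,0,0,1],
    [0.076,0.028,0.029,0,0,0,1],
    [0.076,0.028,0.029,0,0,0,1],
  ],
)

```text
clock: 1.77
position: [0.5729, -0.0121, 0.1976]
ee_rot: [0.768, 0.64, -0.0, -0.001]
ft_force: [1.1, -0.2, 0.0]
grip_width: 1.002
grasp_force: 0.0
```

```bash
python3 - <<'E'
from h import *
from workcell import optics
need([.5763,-.009,.2])
c=optics.camera("wrist"); np.savez("pics/w1.npz",**c); cv2.imwrite("pics/w1.png",c["color"][:,:,::-1])
for z in(.086,.07):
    pass
print("post",rect(fuse([c],[.54,-.04,.086],[.62,.02,.098])))
print("plate",rect(fuse([c],[.54,.03,.07],[.63,.07,.085])))
print("rail",rect(fuse([c],[.53,-.09,.014],[.66,.2,.024])))
print("cam pos",-c["R"].T@c["t"],c["R"][2])
E
```

```text
t 1.77 pos [ 0.5729 -0.0121  0.1976] shift [ 0.0036  0.0027 -0.0024] turn [-0.002  -0.0007  0.0007] grip 1.002 F [ 1.1 -0.2  0. ] gf 0.0
post (array([576.4,  -8. ]), array([15.2, 23.3]), 169.2)
plate (array([587. ,  48.6]), array([ 7.4, 39.3]), 169.8)
rail (array([583.4,  28.7]), array([201.6,  56.3]), 79.4)
cam pos [0.58649025 0.06396254 0.31484413] [-0.05533532 -0.29340351 -0.95438587]
```

View pics/w1.png

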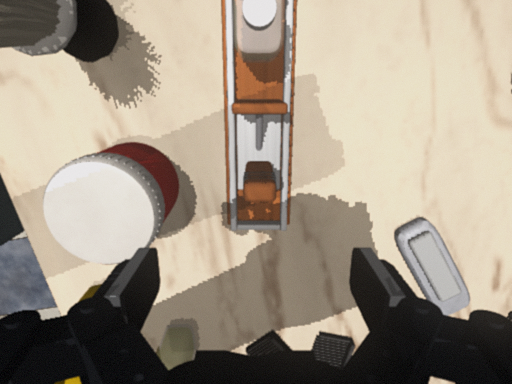

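The wrist view shows the post top at (260,180) and the plate at (260,107). The fingers straddle the rack line and the jar is clear. The wrist depth agrees with the averaged pose, so I descend on the post.

Emit:
jog_arm(
  increments=[
    [0.0044,0.0027,0.025,0,0,0,1],
    [0.0044,0.0027,0.055,0,0,0,1],
    [0.0044,0.0027,0.085,0,0,0,1],
    [0.0044,0.0027,0.115,0,0,0,1],
    [0.0044,0.0027,0.115,0,0,0,1],
  ],
)

```text
clock: 2.23
position: [0.5731, -0.0121, 0.0786]
ee_rot: [0.77, 0.638, -0.003, -0.002]
ft_force: [-1.2, -0.5, 0.5]
grip_width: 0.999
grasp_force: 0.0
```

Emit:
jog_arm(
  increments=[
    [0,0,0,0,0,0,-1],
    [0,0,0,0,0,0,-1],
    [0,0,0,0,0,0,-1],
    [0,0,0,0,0,0,-1],
    [0,0,0,0,0,0,-1],
  ],
  grip_force=40,
)

```text
clock: 2.65
position: [0.5774, -0.0102, 0.0851]
ee_rot: [0.769, 0.639, 0.001, 0.001]
ft_force: [0.8, 0.5, 0.1]
grip_width: 0.299
grasp_force: 0.0
```

Emit:
jog_arm(
  increments=[
    [0,0,0,0,0,0,-1],
    [0,0,0,0,0,0,-1],
    [0,0,0,0,0,0,-1],
    [0,0,0,0,0,0,-1],
    [0,0,0,0,0,0,-1],
  ],
)

```text
clock: 3.07
position: [0.5768, -0.01, 0.0851]
ee_rot: [0.769, 0.639, 0.0, 0.0]
ft_force: [-5.8, 0.5, 10.3]
grip_width: 0.272
grasp_force: 39.8
```

```bash
python3 -c "
from h import *
need([.5764,-.0083,.082])"
```

```text
t 3.07 pos [ 0.5768 -0.01    0.0851] shift [ 0.0016 -0.0008  0.0031] turn [ 0.0008  0.0005 -0.0024] grip 0.272 F [-5.8  0.5 10.3] gf 39.8
```

Emit:
jog_arm(
  increments=[
    [-0.008,0,0,0,0,0,-1],
    [-0.016,0,0,0,0,0,-1],
    [-0.024,0,0,0,0,0,-1],
    [-0.03,0,0,0,0,0,-1],
    [-0.034,0,0,0,0,0,-1],
  ],
)

```text
clock: 3.48
position: [0.5708, -0.0434, 0.0851]
ee_rot: [0.769, 0.639, 0.0, 0.0]
ft_force: [-3.9, 3.7, 8.4]
grip_width: 0.275
grasp_force: 40.4
```

Emit:
jog_arm(
  increments=[
    [-0.001,0,0,0,0,0,-1],
    [-0.002,0,0,0,0,0,-1],
    [-0.003,0,0,0,0,0,-1],
    [-0.004,0,0,0,0,0,-1],
    [-0.004,0,0,0,0,0,-1],
  ],
)

```text
clock: 3.9
position: [0.5705, -0.0445, 0.0851]
ee_rot: [0.768, 0.64, 0.002, -0.0]
ft_force: [-2.0, 9.4, 5.7]
grip_width: 0.269
grasp_force: 39.9
```

```bash
python3 -c "
from h import *
need([.5764,-.0083,.082])"
```

```text
t 3.9 pos [ 0.5705 -0.0445  0.0851] shift [ 0.0366 -0.0008  0.0032] turn [ 0.0018 -0.0032 -0.0003] grip 0.269 F [-2.   9.4  5.7] gf 39.9
```

Emit:
jog_arm(
  increments=[
    [0.002,0,0,0,0,0,1],
    [0.002,0,0,0,0,0,1],
    [0.002,0,0,0,0,0,1],
    [0.002,0,0,0,0,0,1],
    [0.002,0,0,0,0,0,1],
  ],
)

```text
clock: 4.32
position: [0.57, -0.0458, 0.0837]
ee_rot: [0.769, 0.639, -0.0, 0.0]
ft_force: [0.7, 0.2, -0.1]
grip_width: 0.962
grasp_force: 0.0
```

Emit:
jog_arm(
  increments=[
    [0,0,-0.03,0,0,0,1],
    [0,0,-0.065,0,0,0,1],
    [0,0,-0.1,0,0,0,1],
    [-0.015,-0.008,-0.13,0,0,0,1],
    [-0.045,-0.024,-0.13,0,0,0,1],
  ],
)

```text
clock: 4.73
position: [0.5419, -0.082, 0.22]
ee_rot: [0.767, 0.641, 0.004, 0.003]
ft_force: [0.7, 0.5, 0.9]
grip_width: 0.997
grasp_force: 0.0
```

Emit:
jog_arm(
  increments=[
    [-0.03,-0.016,0,0,0,0,0.4],
    [-0.06,-0.032,0,0,0,0,0.4],
    [-0.09,-0.048,0,0,0,0,0.4],
    [-0.11,-0.06,0,0,0,0,0.4],
    [-0.12,-0.065,0,0,0,0,0.4],
  ],
)

```text
clock: 5.15
position: [0.4499, -0.1946, 0.2137]
ee_rot: [0.77, 0.637, -0.001, 0.0]
ft_force: [0.2, -0.3, 0.7]
grip_width: 0.699
grasp_force: 0.0
```

```bash
python3 - <<'E'
from h import *
from workcell import optics
need([.4503,-.1975,.2])
cs=[]
for n in("top","scene","wrist"):
    c=optics.camera(n); cs.append(c); np.savez(f"pics/{n}2.npz",**c)
    def tr(nm,lo,hi):
        g=fuse([c],lo,hi)
        if len(g)>8: print(n,nm,len(g),rect(g))
    tr("post",[.54,-.065,.086],[.62,-.02,.098]); tr("plate",[.54,-.01,.07],[.63,.035,.082])
    tr("bot",[.41,-.24,.085],[.50,-.155,.1]); tr("botcap",[.41,-.24,.113],[.50,-.155,.13]); tr("yel",[.34,-.16,.07],[.41,-.08,.13])
    tr("endplate",[.55,.165,.066],[.66,.20,.078]); tr("midbody",[.56,.07,.06],[.64,.13,.1])
E
```

```text
t 5.15 pos [ 0.4499 -0.1946  0.2137] shift [-0.0028  0.001   0.0137] turn [-0.0005  0.0015 -0.0069] grip 0.699 F [ 0.2 -0.3  0.7] gf 0.0
top post 82 (array([569.9, -44.9]), array([15.5, 23.4]), 169.1)
top plate 65 (array([579.4,  12. ]), array([ 7.7, 36.8]), 169.6)
top bot 125 (array([ 450.2, -197.4]), array([39.9, 33.2]), 82.0)
top botcap 83 (array([ 450.1, -199.4]), array([17.2, 19.4]), 155.3)
top yel 379 (array([ 382.5, -133.6]), array([32.8, 45.3]), 93.8)
top endplate 143 (array([609. , 172.3]), array([17.9, 54. ]), 171.7)
top midbody 317 (array([596.8, 105.7]), array([51.9, 35.4]), 81.1)
scene post 63 (array([570.3, -40.8]), array([16. , 24.2]), 171.6)
scene plate 64 (array([580.8,  15.7]), array([ 8.5, 38.3]), 170.8)
scene bot 105 (array([ 451.9, -194.9]), array([43.6, 31.7]), 87.4)
scene botcap 58 (array([ 449. , -195.5]), array([21.1, 17.6]), 31.8)
scene yel 295 (array([ 383.8, -128.5]), array([31.2, 45.3]), 93.3)
scene endplate 167 (array([609.3, 174. ]), array([22.6, 53.8]), 169.8)
scene midbody 264 (array([596.8, 107.8]), array([45.7, 32.8]), 84.1)
wrist bot 1111 (array([ 450.5, -198. ]), array([44.7, 33. ]), 81.0)
wrist botcap 733 (array([ 450.6, -198. ]), array([19.5, 19.2]), 88.5)
wrist yel 3412 (array([ 383.5, -131.9]), array([33., 45.]), 93.9)
```

The bookend moved 34 mm and its face is now at rack y of about -38 mm, at the stop, with the force rise confirming it. The wrist view puts the bottle at (450.5, -198.0) mm. I descend to grasp it.

Emit:
jog_arm(
  increments=[
    [-0.003,0.0012,0.025,0,0,0,0.4],
    [-0.003,0.0012,0.055,0,0,0,0.4],
    [-0.003,0.0012,0.085,0,0,0,0.4],
    [-0.003,0.0012,0.115,0,0,0,0.4],
    [-0.003,0.0012,0.125,0,0,0,0.4],
  ],
)

```text
clock: 5.72
position: [0.4518, -0.1923, 0.0849]
ee_rot: [0.768, 0.64, -0.001, -0.002]
ft_force: [-1.7, 0.4, 0.9]
grip_width: 0.703
grasp_force: 0.0
```

```bash
python3 -c "
from h import *
need([.4505,-.1978,.09])"
```

```text
t 5.72 pos [ 0.4518 -0.1923  0.0849] shift [-0.0056 -0.0003 -0.0051] turn [-0.0046 -0.0022 -0.0004] grip 0.703 F [-1.7  0.4  0.9] gf 0.0
```

Emit:
jog_arm(
  increments=[
    [-0.003,0,0,0,0,0,0.4],
    [-0.003,0,0,0,0,0,0.4],
    [-0.003,0,0,0,0,0,0.4],
  ],
)

```text
clock: 5.97
position: [0.4538, -0.1977, 0.0904]
ee_rot: [0.769, 0.639, 0.001, 0.001]
ft_force: [0.8, -0.5, 0.1]
grip_width: 0.7
grasp_force: 0.0
```

```bash
python3 -c "
from h import *
need([.4505,-.1978,.09])"
```

```text
t 5.97 pos [ 0.4538 -0.1977  0.0904] shift [-0.0007 -0.0032  0.0004] turn [ 0.0025  0.0005 -0.0023] grip 0.7 F [ 0.8 -0.5  0.1] gf 0.0
```

Settled. I correct by 3 mm along tool y and close gently.

Emit:
jog_arm(
  increments=[
    [-0.0005,-0.0032,0,0,0,0,0.4],
    [-0.0005,-0.0032,0,0,0,0,0.0],
    [-0.0005,-0.0032,0,0,0,0,-0.1],
    [-0.0005,-0.0032,0,0,0,0,-1],
    [-0.0005,-0.0032,0,0,0,0,-1],
  ],
  grip_force=30,
)

```text
clock: 6.38
position: [0.4496, -0.1977, 0.0894]
ee_rot: [0.769, 0.639, 0.0, 0.001]
ft_force: [-0.6, 0.2, 5.9]
grip_width: 0.385
grasp_force: 32.8
```

Emit:
jog_arm(
  increments=[
    [0,0,0,0,0,0,-1],
    [0,0,0,0,0,0,-1],
    [0,0,0,0,0,0,-1],
    [0,0,0,0,0,0,-1],
  ],
)

```text
clock: 6.72
position: [0.4496, -0.1976, 0.0894]
ee_rot: [0.769, 0.639, 0.0, 0.001]
ft_force: [-2.0, -0.0, 7.1]
grip_width: 0.383
grasp_force: 32.8
```

```bash
python3 -c "
from h import *
need([.4505,-.1978,.09])"
```

```text
t 6.72 pos [ 0.4496 -0.1976  0.0894] shift [-0.      0.0009 -0.0006] turn [ 0.001   0.0006 -0.0026] grip 0.383 F [-2.  -0.   7.1] gf 32.8
```

Emit:
jog_arm(
  increments=[
    [0,0,-0.015,0,0,0,-1],
    [0,0,-0.045,0,0,0,-1],
    [0,0,-0.075,0,0,0,-1],
    [0,0,-0.105,0,0,0,-1],
    [0,0,-0.135,0,0,0,-1],
  ],
)

```text
clock: 7.13
position: [0.4487, -0.197, 0.2247]
ee_rot: [0.769, 0.639, -0.0, -0.0]
ft_force: [0.4, -0.7, -2.6]
grip_width: 0.386
grasp_force: 32.2
```

Emit:
jog_arm(
  increments=[
    [0.012,0.004,0,0,0,0,-1],
    [0.04,0.0135,0,0,0,0,-1],
    [0.07,0.0235,0,0,0,0,-1],
    [0.1,0.0335,0,0,0,0,-1],
    [0.13,0.0435,0,0,0,0,-1],
  ],
)

```text
clock: 7.55
position: [0.5159, -0.0763, 0.2234]
ee_rot: [0.769, 0.639, -0.0, -0.0]
ft_force: [0.5, -0.2, -2.9]
grip_width: 0.382
grasp_force: 32.2
```

Emit:
jog_arm(
  increments=[
    [0.03,0.01,0,0,0,0,-1],
    [0.06,0.02,0,0,0,0,-1],
    [0.09,0.03,0,0,0,0,-1],
    [0.118,0.04,0,0,0,0,-1],
    [0.138,0.047,0,0,0,0,-1],
  ],
)

```text
clock: 7.97
position: [0.5876, 0.0525, 0.2231]
ee_rot: [0.768, 0.64, 0.0, -0.001]
ft_force: [-0.1, 0.1, -1.9]
grip_width: 0.385
grasp_force: 32.2
```

Emit:
jog_arm(
  increments=[
    [0,0,0,0,0,0,-1],
    [0,0,0,0,0,0,-1],
  ],
)

```text
clock: 8.13
position: [0.587, 0.0511, 0.2229]
ee_rot: [0.768, 0.64, -0.0, -0.001]
ft_force: [-0.0, -1.0, -2.8]
grip_width: 0.38
grasp_force: 30.9
```

```bash
python3 - <<'E'
from h import *
from workcell import optics
need([.5871,.0505,.22])
for n in("top","wrist","scene"):
    c=optics.camera(n); np.savez(f"pics/{n}3.npz",**c)
    def tr(nm,lo,hi):
        g=fuse([c],lo,hi)
        if len(g)>8: print(n,nm,len(g),rect(g),g[:,2].min().round(3))
    tr("bottle",[.55,.01,.125],[.63,.09,.19]); tr("plate",[.54,-.01,.07],[.63,.035,.082]); tr("midbody",[.56,.07,.06],[.64,.13,.1])
cv2.imwrite("pics/s3.png",cv2.resize(c["color"][110:300,180:370],None,fx=3,fy=3)[:,:,::-1])
E
```

```text
t 8.13 pos [0.587  0.0511 0.2229] shift [-0.0006  0.0002  0.0029] turn [-0.0016 -0.0005  0.0002] grip 0.38 F [-0.  -1.  -2.8] gf 30.9
top midbody 259 (array([596.1, 107.2]), array([50.6, 33.9]), 77.3) 0.06
wrist bottle 1549 (array([588.7,  68.3]), array([ 9.1, 32.8]), 176.7) 0.136
wrist midbody 1851 (array([596.4, 107.6]), array([50.2, 32.5]), 80.5) 0.061
scene bottle 235 (array([596.9,  55.8]), array([22.8, 48.7]), 115.4) 0.136
scene plate 40 (array([588. ,  14.8]), array([ 8. , 24.5]), 172.7) 0.07
scene midbody 267 (array([597.3, 107.7]), array([46. , 32.5]), 83.5) 0.061
```

View pics/s3.png

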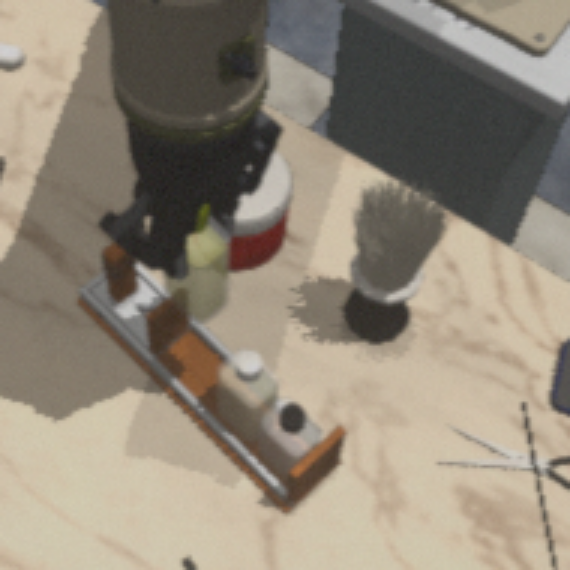

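The crop shows the bottle held upright at (205,265), above the gap between the bookend at (165,325) and the middle bottle at (247,390). The jar and brush have not moved. I lower it into the channel.

Emit:
jog_arm(
  increments=[
    [-0.0005,0,0.025,0,0,0,-1],
    [-0.0005,0,0.05,0,0,0,-1],
    [-0.0005,0,0.075,0,0,0,-1],
    [-0.0005,0,0.095,0,0,0,-1],
    [-0.0005,0,0.11,0,0,0,-1],
  ],
)

```text
clock: 8.7
position: [0.5861, 0.0473, 0.1117]
ee_rot: [0.77, 0.638, -0.001, -0.0]
ft_force: [0.7, 0.5, -1.5]
grip_width: 0.383
grasp_force: 30.8
```

Emit:
jog_arm(
  increments=[
    [0,0,0.004,0,0,0,-1],
    [0,0,0.008,0,0,0,-1],
    [0,0,0.012,0,0,0,-1],
    [0,0,0.012,0,0,0,-1],
    [0,0,0.012,0,0,0,-1],
  ],
)

```text
clock: 9.12
position: [0.5875, 0.049, 0.1024]
ee_rot: [0.769, 0.639, 0.0, 0.0]
ft_force: [0.6, 0.5, -2.7]
grip_width: 0.381
grasp_force: 30.8
```

```bash
python3 -c "
from h import *
need([.5871,.0505,.0954])"
```

```text
t 9.12 pos [0.5875 0.049  0.1024] shift [ 0.0014 -0.0007  0.007 ] turn [ 0.0011 -0.0001 -0.0028] grip 0.381 F [ 0.6  0.5 -2.7] gf 30.8
```

Emit:
jog_arm(
  increments=[
    [0,0,0.002,0,0,0,-1],
    [0,0,0.004,0,0,0,-1],
    [0,0,0.006,0,0,0,-1],
    [0,0,0.007,0,0,0,-1],
    [0,0,0.007,0,0,0,-1],
  ],
)

```text
clock: 9.53
position: [0.5875, 0.0491, 0.0953]
ee_rot: [0.769, 0.639, 0.0, 0.0]
ft_force: [-1.0, -0.1, 3.4]
grip_width: 0.382
grasp_force: 29.9
```

Emit:
jog_arm(
  increments=[
    [0,0,0,0,0,0,-0.15],
    [0,0,0,0,0,0,0],
    [0,0,0,0,0,0,0.4],
    [0,0,0,0,0,0,0.4],
    [0,0,0,0,0,0,0.4],
  ],
)

```text
clock: 9.95
position: [0.5871, 0.0491, 0.0946]
ee_rot: [0.769, 0.639, 0.0, 0.0]
ft_force: [-0.2, -0.4, 0.6]
grip_width: 0.702
grasp_force: 0.0
```

Emit:
jog_arm(
  increments=[
    [0,0,-0.01,0,0,0,0.4],
    [0,0,-0.04,0,0,0,0.4],
    [0,0,-0.07,0,0,0,0.4],
    [0,0,-0.1,0,0,0,0.4],
    [0,0,-0.12,0,0,0,0.4],
  ],
)

```text
clock: 10.37
position: [0.5878, 0.0495, 0.2185]
ee_rot: [0.769, 0.639, 0.001, 0.001]
ft_force: [0.5, 0.2, -0.5]
grip_width: 0.699
grasp_force: 0.0
```

Emit:
jog_arm(
  increments=[
    [-0.025,0,0,0,0,0,0.4],
    [-0.055,0,0,0,0,0,0.4],
    [-0.085,0,0,0,0,0,0.4],
    [-0.096,0,0,0,0,0,0.4],
    [-0.096,0,0,0,0,0,0.4],
  ],
)

```text
clock: 10.78
position: [0.5692, -0.0492, 0.2152]
ee_rot: [0.771, 0.637, -0.0, 0.001]
ft_force: [0.5, 0.5, -0.6]
grip_width: 0.697
grasp_force: 0.0
```

```bash
python3 - <<'E'
from h import *
from workcell import optics
need([.5701,-.0429,.2])
for n in("top","wrist","scene"):
    c=optics.camera(n); np.savez(f"pics/{n}4.npz",**c)
    def tr(nm,lo,hi):
        g=fuse([c],lo,hi)
        if len(g)>8: print(n,nm,len(g),rect(g),g[:,2].max().round(3))
    tr("cap",[.55,.01,.119],[.63,.08,.14]); tr("body",[.55,.018,.085],[.63,.08,.108]); tr("post",[.54,-.065,.086],[.62,-.02,.098]); tr("plate",[.54,-.01,.07],[.63,.035,.082]); tr("midbody",[.56,.08,.06],[.64,.13,.1])
E
```

```text
t 10.78 pos [ 0.5692 -0.0492  0.2152] shift [ 0.0064 -0.0003  0.0152] turn [ 0.0004  0.0017 -0.0078] grip 0.697 F [ 0.5  0.5 -0.6] gf 0.0
top cap 86 (array([586.1,  47.2]), array([18.8, 18.2]), 0.9) 0.134
top body 238 (array([586.3,  46.9]), array([44.5, 33. ]), 80.2) 0.108
top post 20 (array([572.3, -41.1]), array([11.5, 22.9]), 139.9) 0.096
top plate 74 (array([581.3,  15.6]), array([22.7, 38.9]), 155.4) 0.08
top midbody 312 (array([596. , 105.6]), array([51.2, 33.7]), 80.5) 0.1
wrist cap 1014 (array([587.1,  49. ]), array([19.4, 18.9]), 79.7) 0.132
wrist body 2357 (array([587.3,  49.3]), array([44.3, 32.9]), 79.3) 0.108
wrist post 601 (array([570.3, -42.7]), array([16.1, 23.5]), 168.8) 0.094
wrist plate 566 (array([580.5,  14. ]), array([ 8.2, 38.9]), 169.6) 0.078
wrist midbody 358 (array([592.3,  84.2]), array([ 4.3, 29.8]), 168.7) 0.086
scene cap 74 (array([587. ,  50.3]), array([20.5, 18.1]), 35.3) 0.132
scene body 190 (array([588.4,  51.3]), array([44.1, 30.8]), 80.4) 0.108
scene post 60 (array([570.1, -40.2]), array([15.7, 22.3]), 177.1) 0.094
scene plate 57 (array([582.6,  16.8]), array([40.5, 20.2]), 16.2) 0.08
scene midbody 261 (array([597.4, 107.5]), array([46.4, 32.7]), 82.8) 0.1
```

The bottle stands upright and square at rack y of about -6 mm. I go back to the post.

Emit:
jog_arm(
  increments=[
    [0.0025,0,0.02,0,0,0,0.4],
    [0.0025,0,0.05,0,0,0,0.4],
    [0.0025,0,0.08,0,0,0,0.4],
    [0.0025,0,0.11,0,0,0,0.4],
    [0.0025,0,0.133,0,0,0,0.4],
  ],
)

```text
clock: 11.35
position: [0.5695, -0.0407, 0.0796]
ee_rot: [0.768, 0.64, -0.0, -0.001]
ft_force: [-0.4, -0.2, 0.4]
grip_width: 0.699
grasp_force: 0.0
```

Emit:
jog_arm(
  increments=[
    [0,0,0,0,0,0,0.4],
    [0,0,0,0,0,0,0.4],
    [0,0,0,0,0,0,0.4],
  ],
)

```text
clock: 11.6
position: [0.5711, -0.0417, 0.0834]
ee_rot: [0.769, 0.64, 0.001, 0.001]
ft_force: [0.2, -0.1, 1.2]
grip_width: 0.704
grasp_force: 0.0
```

```bash
python3 -c "
from h import *
need([.5702,-.0425,.084])"
```

```text
t 11.6 pos [ 0.5711 -0.0417  0.0834] shift [-0.0009 -0.0007 -0.0006] turn [ 0.0019 -0.0007 -0.0011] grip 0.704 F [ 0.2 -0.1  1.2] gf 0.0
```

Emit:
jog_arm(
  increments=[
    [-0.0009,-0.0007,0,0,0,0,-1],
    [-0.0009,-0.0007,0,0,0,0,-1],
    [-0.0009,-0.0007,0,0,0,0,-1],
    [-0.0009,-0.0007,0,0,0,0,-1],
    [-0.0009,-0.0007,0,0,0,0,-1],
  ],
  grip_force=40,
)

```text
clock: 12.02
position: [0.5705, -0.0439, 0.0831]
ee_rot: [0.769, 0.639, 0.001, 0.001]
ft_force: [2.1, -1.0, 8.3]
grip_width: 0.273
grasp_force: 42.9
```

Emit:
jog_arm(
  increments=[
    [0,0,0,0,0,0,-1],
    [0.002,0,0,0,0,0,-1],
    [0.004,0,0,0,0,0,-1],
    [0.006,0,0,0,0,0,-1],
    [0.008,0,0,0,0,0,-1],
  ],
)

```text
clock: 12.43
position: [0.5719, -0.0363, 0.0831]
ee_rot: [0.769, 0.639, 0.001, 0.001]
ft_force: [2.3, -1.6, 7.7]
grip_width: 0.277
grasp_force: 43.0
```

Emit:
jog_arm(
  increments=[
    [0.0015,0,0,0,0,0,-1],
    [0.003,0,0,0,0,0,-1],
    [0.0045,0,0,0,0,0,-1],
    [0.006,0,0,0,0,0,-1],
    [0.0075,0,0,0,0,0,-1],
  ],
)

```text
clock: 12.85
position: [0.5732, -0.0293, 0.0831]
ee_rot: [0.769, 0.639, 0.001, 0.001]
ft_force: [0.8, -2.8, 8.9]
grip_width: 0.277
grasp_force: 43.1
```

Emit:
jog_arm(
  increments=[
    [0.0015,0,0,0,0,0,-1],
    [0.003,0,0,0,0,0,-1],
    [0.0045,0,0,0,0,0,-1],
    [0.006,0,0,0,0,0,-1],
    [0.0075,0,0,0,0,0,-1],
  ],
)

```text
clock: 13.27
position: [0.5745, -0.0221, 0.0831]
ee_rot: [0.769, 0.639, 0.0, 0.001]
ft_force: [0.6, -4.2, 8.4]
grip_width: 0.279
grasp_force: 43.2
```

```bash
python3 -c "
from h import *
need([.5702,-.0425,.084])"
```

```text
t 13.27 pos [ 0.5745 -0.0221  0.0831] shift [-0.0209 -0.0004 -0.0009] turn [ 0.0027  0.0012 -0.0034] grip 0.279 F [ 0.6 -4.2  8.4] gf 43.2
```

Emit:
jog_arm(
  increments=[
    [0.001,0,0,0,0,0,-1],
    [0.002,0,0,0,0,0,-1],
    [0.003,0,0,0,0,0,-1],
    [0.004,0,0,0,0,0,-1],
    [0.004,0,0,0,0,0,-1],
  ],
)

```text
clock: 13.68
position: [0.575, -0.0192, 0.0831]
ee_rot: [0.77, 0.639, -0.0, 0.002]
ft_force: [-0.7, -6.9, 11.1]
grip_width: 0.274
grasp_force: 43.4
```

Emit:
jog_arm(
  increments=[
    [0.0005,0,0,0,0,0,-1],
    [0.001,0,0,0,0,0,-1],
    [0.0015,0,0,0,0,0,-1],
    [0.0015,0,0,0,0,0,-1],
  ],
)

```text
clock: 14.02
position: [0.5751, -0.0192, 0.0831]
ee_rot: [0.77, 0.638, -0.001, 0.002]
ft_force: [-2.8, -10.7, 13.0]
grip_width: 0.269
grasp_force: 43.7
```

```bash
python3 - <<'E'
from h import *
from workcell import optics
need([.5702,-.0425,.084])
ry=np.array([np.cos(RY),np.sin(RY)])
for n in("scene","wrist","top"):
    c=optics.camera(n); np.savez(f"pics/{n}5.npz",**c)
    P=cloud(c).reshape(-1,3); xy=P[:,:2]-[.588,.0554]
    a=xy@ry*1000; x=xy@[ry[1],-ry[0]]*1000; z=P[:,2]*1000
    def tr(nm,m,v=a):
        if m.sum()>8: print(n,nm,m.sum(),np.percentile(v[m],[2,50,98]).round(1))
    w=abs(x)<30
    for nm,a0,a1,z0,z1 in(("tallcap",-20,40,119,130),("tallbody",-30,45,85,104),("midcap",30,75,96,113),("midbody",33,78,50,82),("shortcap",75,120,82,95),("end",105,135,70,80),("post",-90,-60,86,96),("plate",-30,-5,70,79)):
        tr(nm,w&(a>a0)&(a<a1)&(z>z0)&(z<z1))
s=load("scene5")
cv2.imwrite("pics/s5.png",cv2.resize(s["color"][180:290,190:310],None,fx=5,fy=5,interpolation=cv2.INTER_CUBIC)[:,:,::-1])
E
```

```text
t 14.02 pos [ 0.5751 -0.0192  0.0831] shift [-0.0238 -0.0005 -0.0008] turn [ 0.0021  0.0043 -0.0052] grip 0.269 F [ -2.8 -10.7  13. ] gf 43.7
scene tallcap 40 [ 1.3 13.7 20.9]
scene tallbody 147 [-9.6 28.8 43.3]
scene midcap 104 [30.4 53.9 65.1]
scene midbody 85 [38.9 61.  77.7]
scene shortcap 91 [ 75.5  99.3 110.2]
scene end 184 [106.1 123.2 131.2]
scene post 61 [-80.1 -67.6 -61.9]
scene plate 18 [-18.8 -14.5  -9.4]
wrist tallcap 4110 [ 0.6  9.3 16.9]
wrist tallbody 2284 [-12.7  -6.1  22.7]
wrist post 3530 [-83.7 -70.7 -63.7]
wrist plate 1425 [-20.9 -18.  -13.8]
top tallcap 42 [-1.4  6.5 13.9]
top tallbody 219 [-14.6  23.5  44.4]
top midcap 83 [42.9 52.1 61.2]
top midbody 84 [33.7 56.9 77.8]
top shortcap 77 [ 88.   96.9 105.4]
top end 167 [106.4 120.7 127.4]
top plate 75 [-23.  -18.9  -8.5]
```

View pics/s5.png

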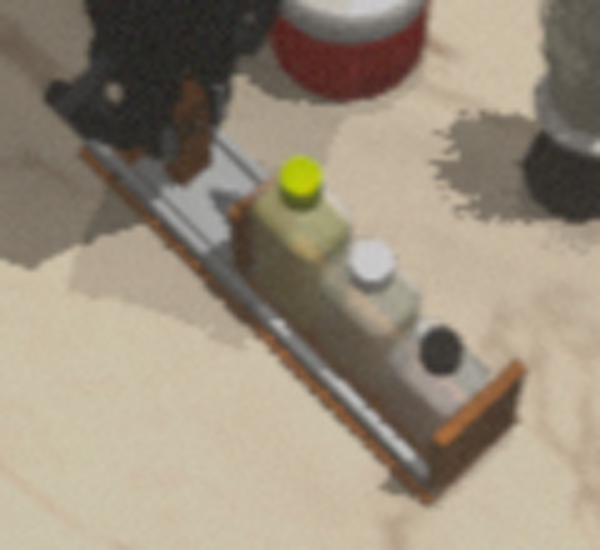

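The crop shows lime, white and dark caps at (300,183), (372,262) and (440,350), standing in a row against the end plate with the bookend on the tall one. Travel is 25 mm, so I press a little more to confirm it is snug.

Emit:
jog_arm(
  increments=[
    [0.001,0,0,0,0,0,-1],
    [0.002,0,0,0,0,0,-1],
    [0.003,0,0,0,0,0,-1],
    [0.004,0,0,0,0,0,-1],
    [0.004,0,0,0,0,0,-1],
  ],
)

```text
clock: 14.58
position: [0.5751, -0.019, 0.0831]
ee_rot: [0.771, 0.637, -0.003, 0.003]
ft_force: [-7.9, -22.0, 18.2]
grip_width: 0.274
grasp_force: 44.4
```

Emit:
jog_arm(
  increments=[
    [0.001,0,0,0,0,0,-1],
    [0.002,0,0,0,0,0,-1],
    [0.002,0,0,0,0,0,-1],
    [0.002,0,0,0,0,0,-1],
  ],
)

```text
clock: 14.92
position: [0.5752, -0.0188, 0.083]
ee_rot: [0.771, 0.636, -0.004, 0.004]
ft_force: [-9.7, -26.4, 20.7]
grip_width: 0.275
grasp_force: 44.8
```

The row is rigid at 26 N, so it is snug. I relax the push and release.

Emit:
jog_arm(
  increments=[
    [-0.003,0,0,0,0,0,-1],
    [-0.005,0,0,0,0,0,-1],
    [-0.0065,0,0,0,0,0,-1],
    [-0.0075,0,0,0,0,0,-1],
    [-0.0075,0,0,0,0,0,-1],
  ],
)

```text
clock: 15.33
position: [0.575, -0.0191, 0.083]
ee_rot: [0.77, 0.638, 0.0, 0.002]
ft_force: [0.4, -6.6, 8.9]
grip_width: 0.275
grasp_force: 43.3
```

Emit:
jog_arm(
  increments=[
    [-0.001,0,0,0,0,0,-0.3],
    [-0.001,0,0,0,0,0,0.4],
    [-0.001,0,0,0,0,0,0.4],
    [-0.001,0,0,0,0,0,0.4],
    [-0.001,0,0,0,0,0,0.4],
  ],
)

```text
clock: 15.75
position: [0.5737, -0.0178, 0.0815]
ee_rot: [0.769, 0.639, -0.0, -0.0]
ft_force: [-0.8, -0.6, -0.3]
grip_width: 0.703
grasp_force: 0.0
```

Emit:
jog_arm(
  increments=[
    [0,0,-0.01,0,0,0,0.4],
    [0,0,-0.04,0,0,0,0.4],
    [0,0,-0.075,0,0,0,0.4],
    [0,0,-0.11,0,0,0,0.4],
    [0,0,-0.13,0,0,0,0.4],
  ],
)

```text
clock: 16.17
position: [0.5749, -0.0174, 0.2164]
ee_rot: [0.769, 0.639, 0.002, 0.001]
ft_force: [0.4, -0.1, -0.0]
grip_width: 0.702
grasp_force: 0.0
```

Emit:
jog_arm(
  increments=[
    [-0.03,0,0,0,0,0,0.4],
    [-0.06,0,0,0,0,0,0.4],
    [-0.09,0,0,0,0,0,0.4],
    [-0.1,0,0,0,0,0,0.4],
    [-0.1,0,0,0,0,0,0.4],
  ],
)

```text
clock: 16.58
position: [0.5549, -0.12, 0.2121]
ee_rot: [0.771, 0.637, -0.001, 0.0]
ft_force: [-0.4, -0.4, -0.6]
grip_width: 0.702
grasp_force: 0.0
```

```bash
python3 - <<'E'
from h import *
from workcell import optics
need([.5702,-.0425,.084])
ry=np.array([np.cos(RY),np.sin(RY)])
for n in("scene","wrist","top"):
    c=optics.camera(n); np.savez(f"pics/{n}6.npz",**c)
    P=cloud(c).reshape(-1,3); xy=P[:,:2]-[.588,.0554]
    a=xy@ry*1000; x=xy@[ry[1],-ry[0]]*1000; z=P[:,2]*1000
    w=abs(x)<30
    for nm,a0,a1,z0,z1 in(("tallcap",-20,40,119,134),("midcap",35,75,103,113),("shortcap",75,110,83,95),("end",116,135,70,77),("post",-90,-55,87,96),("plate",-26,-5,72,79),("tallbody",-30,45,85,104)):
        m=w&(a>a0)&(a<a1)&(z>z0)&(z<z1)
        if m.sum()>8: print(n,nm,m.sum(),np.percentile(a[m],[2,50,98]).round(1),"x",np.median(x[m]).round(1),rect(P[m]))
E
```

```text
t 16.58 pos [ 0.5549 -0.12    0.2121] shift [0.0792 0.0004 0.128 ] turn [ 0.0001  0.0014 -0.0076] grip 0.702 F [-0.4 -0.4 -0.6] gf 0.0
scene tallcap 75 [ 2.6 12.2 20.1] x 1.8 (array([589.8,  66.2]), array([19.3, 17.7]), 36.7)
scene midcap 67 [47.6 56.7 65.4] x -1.0 (array([596.8, 110.3]), array([18.3, 18.1]), 42.3)
scene shortcap 86 [ 75.6  98.6 109. ] x -0.8 (array([604.4, 146.4]), array([34.3, 24.5]), 76.3)
scene end 116 [116.4 126.5 131.4] x -0.6 (array([610. , 177.2]), array([15.4, 54.4]), 170.2)
scene post 61 [-80.1 -71.7 -65.2] x 0.3 (array([574.7, -15.8]), array([16.3, 23.4]), 166.4)
scene plate 16 [-18.4 -15.2 -11.6] x 14.4 (array([598.9,  38.1]), array([ 6.9, 11.2]), 168.3)
scene tallbody 151 [-9.6 30.1 43.6] x 9.1 (array([591.3,  71. ]), array([55.3, 33.6]), 86.9)
wrist post 835 [-82.7 -75.4 -67.9] x 0.2 (array([574.6, -18.6]), array([15.2, 23.2]), 169.6)
top tallcap 85 [-1.5  7.1 16.2] x -0.7 (array([589.4,  62.5]), array([18.9, 18.2]), 20.0)
top midcap 75 [43.1 52.5 61.3] x -1.4 (array([596.4, 107.1]), array([19.2, 18.5]), 37.4)
top shortcap 77 [ 88.   97.2 105.1] x -1.5 (array([604. , 151.7]), array([18.8, 19.2]), 145.0)
top end 94 [116.6 123.2 127.5] x -1.3 (array([609.6, 175.6]), array([11.8, 54.1]), 170.2)
top post 78 [-84.  -76.7 -69.6] x -0.9 (array([574.2, -20. ]), array([15. , 23.6]), 171.1)
top plate 70 [-23.  -18.9  -8.2] x -1.9 (array([585.4,  37.7]), array([17.6, 37.9]), 158.1)
top tallbody 220 [-14.6  25.3  44.2] x -6.8 (array([591.1,  70. ]), array([60.1, 33.8]), 79.5)
```

```bash
python3 -c "
from workcell import workorder
print(workorder.hand_in())"
```

```text
the job is handed in; nothing more can be done
None
```

I handed the job in at about 17 s of the 64 s allowed, though the hand-in returned no verdict. The tall green bottle stands upright in the rack between the bookend and the middle bottle, the row is snug against the end plate with the bookend about 25 mm forward of its stop (allowed 23.5 to 33), and the arm is clear.

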